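# Swing the dust cover off the wide port of a valve housing

## Task

An aluminium valve housing stands on the bench with two ports in its top, each under a dark steel dust cover that pivots on one pin. Swing the larger round cover aside on its pin, by about a quarter turn, so that the wide port lies open for its valve to be fitted, and let go of it there. Leave the smaller cover shut over its port.

Things in the scene. Friction and masses are not known exactly. Their poses are not given: they have to be found in the camera images.
- wide_cover (a joint): Angle of the LARGER cover: dark steel plate 4 mm thick, disc 48 mm across on an arm, level on a fixed aluminium block (172 x 70 mm), plate top 50 mm above the bench. 0 = shut over the 32 mm port; grows counter-clockwise from above to a stop at 1.85 rad; cannot turn the other way from shut. Port clear from 1.0 rad. A bit stiff (1 to 2 N at the knob); stays where it is left.
- wide_knob (a point): Centre, half-way up, of the upright round steel knob in the middle of the larger cover's disc: 14 mm in diameter, 30 mm tall (plate top to 15 mm above this point). It travels about the pivot at 42 mm radius. Grip it from above and lead it round, or push it sideways. Keep clear of the tall pump in the vice straight ahead of the robot: 0.37 m high, reaching 0.1 m right of the robot's centre line.
- wide_pivot (a point): Point on the larger cover's upright pivot axis, 42 mm from the knob and level with the knob's centre: right above the hexagon screw head at the inner end of the cover's arm, near the middle of the block. The head rises 6 mm above the plate.
- narrow_cover (a joint): Angle of the SMALLER cover on the other half of the same block, built the same with the same 14 x 30 mm knob, but its disc is only 28 mm across, over a 16 mm port. When both are shut the knobs stand 112 mm apart, in line with both pivots; the two never come nearer than 70 mm while this one is shut. 0 = shut, grows counter-clockwise. Must stay shut.

How it is judged:
By the outcome, as a careful person would: the job done as asked, in the order asked, and still so for the second after the job is handed in, with the robot touching nothing.
It also fails if it takes over 40 s, if anything falls off the work surface, if the arm or the gripper's body presses on something with over 40 N, if the wrist force passes 120 N, or if a joint passes its speed limit or range.

## Robot

A 6-joint arm with a two-finger parallel gripper is mounted at the origin on a cart in front of the work surface, level with it; the furniture and walls round the work are solid. World frame = base frame: x ahead of the robot, y to its left, z up, the work surface at z = 0. Lengths are in m, angles in degrees, forces in N, time in s.
With the tool pointing down it reaches from about 0.4 to 0.825 m from the base axis. Payload 7 kg.
Tool frame: the origin (TCP) lies on the centre line of the jaws, within the pads' length; the fingertips stand r.tip_reach ahead of it and the grasp point (between the pads) is the TCP (r.tip_reach is the distance from the TCP to the fingertips, in m); z points along the fingers, y is the line along which they close (so a half turn about z gives the same grasp; the last joint's range is limited). The gripper opens to 88 mm and grips with 3 to 60 N. Pads are 19 mm wide; open, the fingers measure 130 mm over their backs; the gripper's body (78 mm by 193 mm) begins 47 mm behind the grasp point.
Start: joints at [84.173, 20.546, 0.682, 0, -70.136, -16.507], TCP at [0.257, 0.624, 0.246] pointing down, gripper open.
Joint ranges: [-176.03, 176.03], [-82.01, 121.73], [-58.28, 71.71], [-173.87, 95.51], [-174.79, -0.11], [-173.66, 173.66]. Speed limits (degrees/s): [136.94, 136.94, 172.46, 180, 180, 180].

## Interface

Orientations are given as [roll, pitch, yaw] about the fixed x, y, z axes, in that order (R = Rz(yaw) Ry(pitch) Rx(roll)).
In Python, from plant import sensors, cams, r gives the robot as it stands.
- The arm moves only by the tool drive_tool, never from a script. Its argument "rows" is a list of rows, each an object of numbers: "fingers": the gripper's target within -1 to 1 (fully open at 1, half-way at 0, shut at -1); "x", "y", "z": the shift along the tool's x, y, z in m; "spin": the turn about the tool's z in rad. A call has 1 to 10 rows; each row is the pose to reach, as a shift and turn from the pose commanded when the call began, along the tool's axes at that moment; what a row does not reach only later rows make up. A row lasts 1/8 s, in which the tool goes at most 62.5 mm and 10.7 degrees, less where a joint would pass 70% of its speed; a pose out of reach is approached as far as the arm can. A call with a gripper value outside its range is refused whole. The fingers move at their own pace and stop on an object; "newtons" is the grip in N (left out, the last holds). Time passes only in rows, so rows that repeat a pose let the fingers close. It gives the time, the measured TCP pose, the force, the opening and the grip force at its end, in the units of the state.
- sensors.get_state(): the state, without advancing time (a new reading comes with each control period).
- cams.capture(name): name is "scene" or "side" or "wrist"; returns a dict with "pixels" (420x560x3 uint8, red, green, blue), "intrinsics" (3x3 intrinsics, pixels), "eye" and "orientation" of the camera in the world; the wrist camera has in their place "T_tool_cam" (4x4, takes a point from camera to tool coordinates, whose origin is the TCP and whose axes are the flange's). Camera axes: x right, y up, looking along -z (the intrinsics and any distortion apply to the point x, -y, -z); pixel columns grow to the right and rows downward; lengths in m; the calibration is good to about 2 mm. A picture is of the moment at which its call begins: read the wrist's pose just before it. There is no depth.
- r.close_job(): hands the job in; it is judged then, once.
The state is a dict: "time_s": time; "joints": joint angles; "qd": joint speeds; "joint_torque": joint torques, N m; "tcp_pos": TCP position; "eef_rot": TCP orientation; "contact_force": force on the tool from outside, world axes, zero at the start; "moment": the same for the moment, N m; "gripper_width": finger opening in m; "gripper_force": force on a finger pad.
Only numpy, scipy, OpenCV 4.12 (cv2) and the standard library are available. Lean on these libraries where they do the work, as an engineer would, in place of code of your own. Each camera call takes 0.05 s, during which the arm holds its last target. There are 200 camera calls.

## Working session

There is one attempt and no reset: what is moved stays moved. The work goes in short steps, Python scripts to look and compute and a tool call to move; the robot and the scene stay as the last step left them, time stands still between calls to the robot, and variables do not carry over. Pictures are saved under pics/ and viewed, at most 10 in all, crops included, and the job is handed in when it is done.

Besides the shell and the picture viewer there is one more tool, called after ">>>" by a JSON object that holds its "method" and its "body", one argument or row to a line. drive_tool: Moves the arm, as the interface text tells. Its arguments: {"type":"object","properties":{"rows":{"type":"array"},"newtons":{"type":"number"}},"required":["rows"]}

```bash
mkdir -p pics
cat > h.py <<'E'
import numpy as np, cv2
from scipy.spatial.transform import Rotation as R
from plant import sensors, cams, r
def snap(n,f):
    s=sensors.get_state(); c=cams.capture(n)
    cv2.imwrite(f'pics/{f}.png',cv2.cvtColor(np.asarray(c['pixels']),cv2.COLOR_RGB2BGR))
    return s,c
E
python3 - <<'E'
from h import *
for n in ['scene','side','wrist']:
    s,c=snap(n,n+'0'); print({k:np.asarray(v).round(4).tolist() for k,v in c.items() if k!='pixels'})
print(s, r.tip_reach)
a=[cv2.imread(f'pics/{n}0.png') for n in ['scene','side','wrist']]
E
```

```text
{'intrinsics': [[456.6925, 0.0, 282.5778], [0.0, 456.6925, 221.0934], [0.0, 0.0, 1.0]], 'eye': [-0.0387, -0.6497, 0.6934], 'orientation': [43.2392, -0.6657, -57.2541]}
{'intrinsics': [[422.1118, 0.0, 280.6072], [0.0, 422.1118, 210.3263], [0.0, 0.0, 1.0]], 'eye': [0.4778, 0.4196, 0.5077], 'orientation': [61.0243, -0.6637, 177.4188]}
{'intrinsics': [[363.7526, 0.0, 275.1346], [0.0, 363.7526, 208.1916], [0.0, 0.0, 1.0]], 'T_tool_cam': [[-0.0021, 0.9644, 0.2643, 0.0702], [1.0, 0.0019, 0.001, -0.0002], [0.0004, 0.2643, -0.9644, -0.1397], [0.0, 0.0, 0.0, 1.0]]}
{'time_s': 0.1, 'joints': array([ 8.41742507e+01,  2.05879692e+01,  6.36742370e-01, -1.62018436e-02,
       -7.01368096e+01, -1.65071673e+01]), 'qd': array([ 0.07421208, -0.03561907,  0.19773711,  0.11993072,  0.00750797,
        0.06952455]), 'joint_torque': array([-1.86981248e-03, -5.84166741e+01,  2.93748719e+01,  7.01561451e+00,
        1.01078243e-02, -5.23309711e-05]), 'tcp_pos': array([0.2563623 , 0.6239568 , 0.24469666]), 'eef_rot': array([ 1.79911264e+02, -1.04127066e-02, -2.23384252e+01]), 'contact_force': array([0.12351353, 0.10787896, 0.54765867]), 'moment': array([-0.05642589,  0.00702302, -0.00030187]), 'gripper_force': 0.0, 'gripper_width': 0.0873644393940942} 0.019
```

View pics/scene0.png

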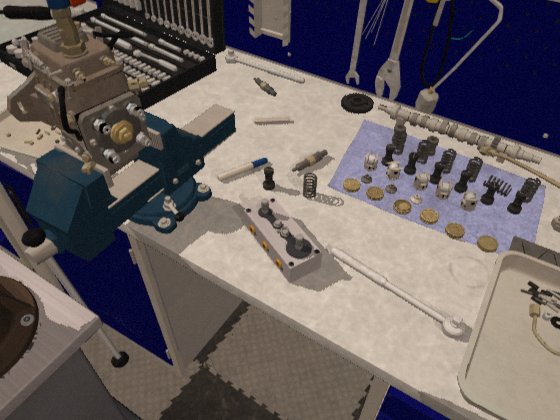

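View pics/side0.png

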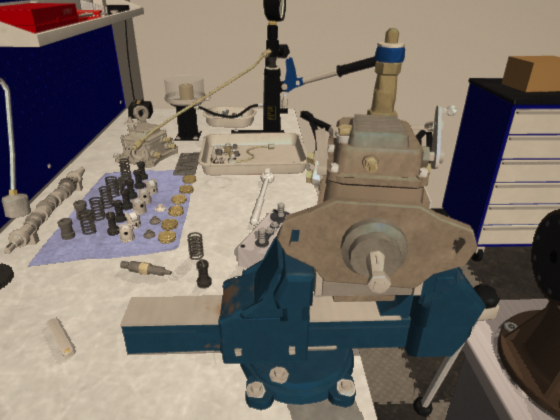

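The block is in the scene picture near (283,235), with the larger cover at the near end (~(300,243)) and the smaller near (266,210). The pump and vice stand to its left. I'll zoom in.

Run:
```python
from h import *
a=cv2.imread('pics/scene0.png')[180:290,230:340]
cv2.imwrite('pics/crop0.png',cv2.resize(a,None,fx=5,fy=5,interpolation=cv2.INTER_CUBIC))
```

```text
(no output)
```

View pics/crop0.png

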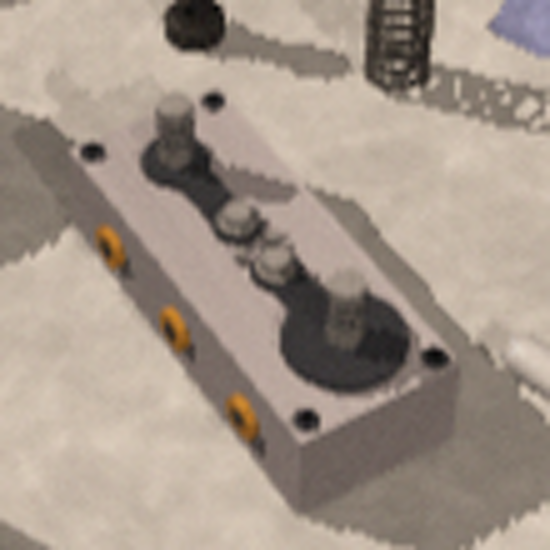

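Crop: wide knob centre is at about (347,312) in the crop, its pivot screw at (273,260), the narrow pivot at (239,217) and the narrow knob centre at (176,133).

```bash
cat >> h.py <<'E'
def ray(c,uv,z,s=None):
    K=np.asarray(c['intrinsics']); d=np.linalg.solve(K,[uv[0],uv[1],1.])*[1,-1,-1]
    if 'eye' in c: M=R.from_euler('xyz',c['orientation'],degrees=True).as_matrix(); e=np.asarray(c['eye'])
    else:
        T=np.asarray(c['T_tool_cam']); W=R.from_euler('xyz',s['eef_rot'],degrees=True).as_matrix()
        M=W@T[:3,:3]; e=W@T[:3,3]+s['tcp_pos']
    d=M@d; return e+d*(z-e[2])/d[2]
def shift(p,s):   # world point -> tool-frame shift
    return R.from_euler('xyz',s['eef_rot'],degrees=True).inv().apply(np.asarray(p)-s['tcp_pos'])
E
python3 - <<'E'
from h import *
c=cams.capture('scene'); s=sensors.get_state()
for n,p,z in [('wk',(347,312),.065),('wp',(273,260),.056),('np',(239,217),.056),('nk',(176,133),.065)]:
    w=ray(c,(230+(p[0]+.5)/5,180+(p[1]+.5)/5),z); print(n,w.round(4),shift(w,s).round(4))
E
```

```text
wk [ 0.4344 -0.3905  0.065 ] [0.5502 0.8707 0.1809]
wp [ 0.4479 -0.3503  0.056 ] [0.5474 0.8284 0.1899]
np [ 0.4593 -0.3276  0.056 ] [0.5493 0.8031 0.1898]
nk [ 0.4762 -0.2873  0.065 ] [0.5496 0.7594 0.1808]
```

```bash
cat > rows.py <<'E'
from h import *
def rows(pts,yaw0,p0):
    M=R.from_euler('xyz',[180,0,yaw0],degrees=True)
    for p,y in pts:
        d=M.inv().apply(np.array(p)-p0)
        print('{"x":%.3f,"y":%.3f,"z":%.3f,"spin":%.3f,"fingers":0},'%(*d,np.radians(yaw0-y)))
E
python3 - <<'E'
from rows import *
P=[(np.array([.257,.624,.246+.055*k]),-22.34) for k in range(1,6)]
az=67.6;n=22
for k in range(1,n+1):
    f=k/n; a=np.radians(67.6-109.6*f); rad=.675+(.584-.675)*f
    P.append((np.array([rad*np.cos(a),rad*np.sin(a),.521]),-22.34-89.7*f))
p0,y0=np.array([.257,.624,.246]),-22.34
for i in (0,10,20):
    rows(P[i:i+10],y0,p0); p0,y0=P[min(i+9,len(P)-1)]; print(p0,y0)
E
```

```text
{"x":-0.000,"y":0.000,"z":-0.055,"spin":0.000,"fingers":0},
{"x":-0.000,"y":0.000,"z":-0.110,"spin":0.000,"fingers":0},
{"x":-0.000,"y":0.000,"z":-0.165,"spin":0.000,"fingers":0},
{"x":-0.000,"y":0.000,"z":-0.220,"spin":0.000,"fingers":0},
{"x":-0.000,"y":0.000,"z":-0.275,"spin":0.000,"fingers":0},
{"x":0.058,"y":0.007,"z":-0.275,"spin":0.071,"fingers":0},
{"x":0.116,"y":0.018,"z":-0.275,"spin":0.142,"fingers":0},
{"x":0.171,"y":0.035,"z":-0.275,"spin":0.213,"fingers":0},
{"x":0.225,"y":0.056,"z":-0.275,"spin":0.285,"fingers":0},
{"x":0.276,"y":0.082,"z":-0.275,"spin":0.356,"fingers":0},
[0.48093838 0.4436559  0.521     ] -42.72636363636364
{"x":0.056,"y":0.011,"z":0.000,"spin":0.071,"fingers":0},
{"x":0.110,"y":0.027,"z":0.000,"spin":0.142,"fingers":0},
{"x":0.162,"y":0.047,"z":0.000,"spin":0.213,"fingers":0},
{"x":0.212,"y":0.072,"z":0.000,"spin":0.285,"fingers":0},
{"x":0.260,"y":0.101,"z":0.000,"spin":0.356,"fingers":0},
{"x":0.304,"y":0.133,"z":0.000,"spin":0.427,"fingers":0},
{"x":0.345,"y":0.169,"z":0.000,"spin":0.498,"fingers":0},
{"x":0.383,"y":0.209,"z":0.000,"spin":0.569,"fingers":0},
{"x":0.416,"y":0.251,"z":0.000,"spin":0.640,"fingers":0},
{"x":0.446,"y":0.295,"z":0.000,"spin":0.712,"fingers":0},
[ 0.60821824 -0.07605161  0.521     ] -83.49909090909091
{"x":0.050,"y":0.019,"z":0.000,"spin":0.071,"fingers":0},
{"x":0.098,"y":0.042,"z":0.000,"spin":0.142,"fingers":0},
{"x":0.143,"y":0.068,"z":0.000,"spin":0.213,"fingers":0},
{"x":0.185,"y":0.099,"z":0.000,"spin":0.285,"fingers":0},
{"x":0.225,"y":0.132,"z":0.000,"spin":0.356,"fingers":0},
{"x":0.261,"y":0.169,"z":0.000,"spin":0.427,"fingers":0},
{"x":0.293,"y":0.209,"z":0.000,"spin":0.498,"fingers":0},
[ 0.43399658 -0.39077227  0.521     ] -112.04
```

>>> {"method": "drive_tool", "body": {
  "rows": [
    {"z":-0.055,"fingers":0},
    {"z":-0.11,"fingers":0},
    {"z":-0.165,"fingers":0},
    {"z":-0.22,"fingers":0},
    {"z":-0.275,"fingers":0},
    {"x":0.058,"y":0.007,"z":-0.275,"spin":0.071,"fingers":0},
    {"x":0.116,"y":0.018,"z":-0.275,"spin":0.142,"fingers":0},
    {"x":0.171,"y":0.035,"z":-0.275,"spin":0.213,"fingers":0},
    {"x":0.225,"y":0.056,"z":-0.275,"spin":0.285,"fingers":0},
    {"x":0.276,"y":0.082,"z":-0.275,"spin":0.356,"fingers":0}
  ]
}}

```text
invalid input
```

>>> {"method": "drive_tool", "body": {
  "rows": [
    {"x":0,"y":0,"z":-0.055,"spin":0,"fingers":0},
    {"x":0,"y":0,"z":-0.11,"spin":0,"fingers":0},
    {"x":0,"y":0,"z":-0.165,"spin":0,"fingers":0},
    {"x":0,"y":0,"z":-0.22,"spin":0,"fingers":0},
    {"x":0,"y":0,"z":-0.275,"spin":0,"fingers":0},
    {"x":0.058,"y":0.007,"z":-0.275,"spin":0.071,"fingers":0},
    {"x":0.116,"y":0.018,"z":-0.275,"spin":0.142,"fingers":0},
    {"x":0.171,"y":0.035,"z":-0.275,"spin":0.213,"fingers":0},
    {"x":0.225,"y":0.056,"z":-0.275,"spin":0.285,"fingers":0},
    {"x":0.276,"y":0.082,"z":-0.275,"spin":0.356,"fingers":0}
  ],
  "newtons": 20
}}

```text
time_s: 1.45
tcp_pos: [0.4819, 0.4423, 0.5199]
eef_rot: [179.9, -0.0, -42.9]
contact_force: [0.2, 0.4, 0.7]
gripper_width: 0.044
gripper_force: 0.0
```

>>> {"method": "drive_tool", "body": {
  "rows": [
    {"x":0.056,"y":0.011,"z":0.0,"spin":0.071,"fingers":0},
    {"x":0.11,"y":0.027,"z":0.0,"spin":0.142,"fingers":0},
    {"x":0.162,"y":0.047,"z":0.0,"spin":0.213,"fingers":0},
    {"x":0.212,"y":0.072,"z":0.0,"spin":0.285,"fingers":0},
    {"x":0.26,"y":0.101,"z":0.0,"spin":0.356,"fingers":0},
    {"x":0.304,"y":0.133,"z":0.0,"spin":0.427,"fingers":0},
    {"x":0.345,"y":0.169,"z":0.0,"spin":0.498,"fingers":0},
    {"x":0.383,"y":0.209,"z":0.0,"spin":0.569,"fingers":0},
    {"x":0.416,"y":0.251,"z":0.0,"spin":0.64,"fingers":0},
    {"x":0.446,"y":0.295,"z":0.0,"spin":0.712,"fingers":0}
  ]
}}

```text
time_s: 2.7
tcp_pos: [0.6078, -0.0774, 0.5202]
eef_rot: [180.0, 0.0, -83.7]
contact_force: [0.3, -0.5, 0.4]
gripper_width: 0.0438
gripper_force: 0.0
```

>>> {"method": "drive_tool", "body": {
  "rows": [
    {"x":0.05,"y":0.019,"z":0.0,"spin":0.071,"fingers":0},
    {"x":0.098,"y":0.042,"z":0.0,"spin":0.142,"fingers":0},
    {"x":0.143,"y":0.068,"z":0.0,"spin":0.213,"fingers":0},
    {"x":0.185,"y":0.099,"z":0.0,"spin":0.285,"fingers":0},
    {"x":0.225,"y":0.132,"z":0.0,"spin":0.356,"fingers":0},
    {"x":0.261,"y":0.169,"z":0.0,"spin":0.427,"fingers":0},
    {"x":0.293,"y":0.209,"z":0.0,"spin":0.498,"fingers":0},
    {"x":0.293,"y":0.209,"z":0.0,"spin":0.498,"fingers":0}
  ]
}}

```text
time_s: 3.7
tcp_pos: [0.431, -0.3925, 0.5211]
eef_rot: [-180.0, -0.0, -112.3]
contact_force: [0.5, -0.7, 0.2]
gripper_width: 0.044
gripper_force: 0.0
```

>>> {"method": "drive_tool", "body": {
  "rows": [
    {"x":0,"y":0,"z":0.055,"spin":0,"fingers":0},
    {"x":0,"y":0,"z":0.11,"spin":0,"fingers":0},
    {"x":0,"y":0,"z":0.165,"spin":0,"fingers":0},
    {"x":0,"y":0,"z":0.22,"spin":0,"fingers":0},
    {"x":0,"y":0,"z":0.275,"spin":0,"fingers":0},
    {"x":0,"y":0,"z":0.32,"spin":0,"fingers":0},
    {"x":0,"y":0,"z":0.32,"spin":0,"fingers":0},
    {"x":0,"y":0,"z":0.32,"spin":0,"fingers":0}
  ]
}}

```text
time_s: 4.7
tcp_pos: [0.4346, -0.3909, 0.2025]
eef_rot: [-179.9, -0.1, -112.0]
contact_force: [0.1, -0.6, 0.3]
gripper_width: 0.0438
gripper_force: 0.0
```

Run:
```python
from h import *
s,c=snap('wrist','w1'); print(s['tcp_pos'],s['eef_rot'],s['joints'])
# project predicted wide knob for reference
```

```text
[ 0.43463695 -0.39088521  0.20245456] [-1.79888215e+02 -5.03374196e-02 -1.11999350e+02] [-2.27801072e+01  1.38550028e+01 -1.46948461e+01  5.56256957e-02
 -6.13377021e+01  7.54173529e-01]
```

View pics/w1.png

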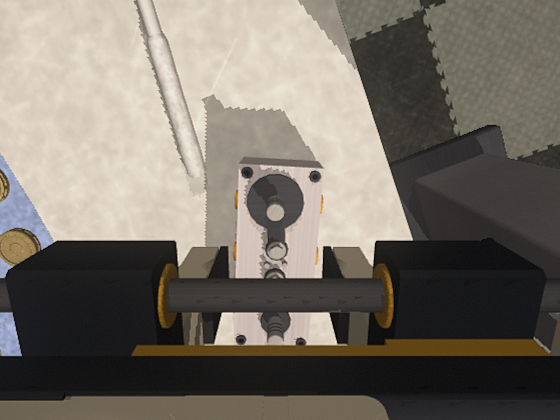

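Wrist view: the larger disc is at (275,200), its knob top at (275,211), its pivot screw at (276,251). The cover is between the fingers and in line with them.

Run:
```python
from h import *
s=sensors.get_state(); c=cams.capture('wrist')
for n,p,z in [('knobtop',(275.5,211.5),.08),('disc',(275,200.5),.05),('piv',(276.5,251.5),.056)]:
    w=ray(c,p,z,s); print(n,w.round(4),shift(w,s).round(4))
```

```text
knobtop [ 0.4357 -0.3874  0.08  ] [-0.0038  0.001   0.123 ]
disc [ 0.4358 -0.3885  0.05  ] [-0.0028  0.0006  0.153 ]
piv [ 0.4507 -0.3482  0.056 ] [-0.0457  0.0018  0.1469]
```

>>> {"method": "drive_tool", "body": {
  "rows": [
    {"x":-0.003,"y":0.001,"z":0.04,"spin":0,"fingers":0},
    {"x":-0.003,"y":0.001,"z":0.08,"spin":0,"fingers":0},
    {"x":-0.003,"y":0.001,"z":0.105,"spin":0,"fingers":0},
    {"x":-0.003,"y":0.001,"z":0.126,"spin":0,"fingers":0},
    {"x":-0.003,"y":0.001,"z":0.126,"spin":0,"fingers":0},
    {"x":-0.003,"y":0.001,"z":0.126,"spin":0,"fingers":-1},
    {"x":-0.003,"y":0.001,"z":0.126,"spin":0,"fingers":-1},
    {"x":-0.003,"y":0.001,"z":0.126,"spin":0,"fingers":-1},
    {"x":-0.003,"y":0.001,"z":0.126,"spin":0,"fingers":-1},
    {"x":-0.003,"y":0.001,"z":0.126,"spin":0,"fingers":-1}
  ],
  "newtons": 15
}}

```text
time_s: 6.05
tcp_pos: [0.4343, -0.3877, 0.0753]
eef_rot: [-179.9, -0.0, -112.0]
contact_force: [-0.2, -1.0, 5.1]
gripper_width: 0.0137
gripper_force: 15.0
```

Run:
```python
from h import *
rr=.042
for k in range(1,13):
    t=np.radians(8*k); # CCW from above; tool x = radial outward, +y tool = cw side
    print(8*k, round(rr*(np.cos(t)-1),3), round(-rr*np.sin(t),3), round(-t,2))
```

```text
8 -0.0 -0.006 -0.14
16 -0.002 -0.012 -0.28
24 -0.004 -0.017 -0.42
32 -0.006 -0.022 -0.56
40 -0.01 -0.027 -0.7
48 -0.014 -0.031 -0.84
56 -0.019 -0.035 -0.98
64 -0.024 -0.038 -1.12
72 -0.029 -0.04 -1.26
80 -0.035 -0.041 -1.4
88 -0.041 -0.042 -1.54
96 -0.046 -0.042 -1.68
```

>>> {"method": "drive_tool", "body": {
  "rows": [
    {"x":0,"y":-0.006,"z":0,"spin":-0.14,"fingers":-1},
    {"x":-0.002,"y":-0.012,"z":0,"spin":-0.28,"fingers":-1},
    {"x":-0.004,"y":-0.017,"z":0,"spin":-0.42,"fingers":-1},
    {"x":-0.006,"y":-0.022,"z":0,"spin":-0.56,"fingers":-1},
    {"x":-0.006,"y":-0.022,"z":0,"spin":-0.56,"fingers":-1}
  ]
}}

```text
time_s: 6.68
tcp_pos: [0.4577, -0.3907, 0.0753]
eef_rot: [-179.9, -0.1, -80.0]
contact_force: [2.3, -2.2, 4.8]
gripper_width: 0.0133
gripper_force: 15.0
```

>>> {"method": "drive_tool", "body": {
  "rows": [
    {"x":0,"y":-0.006,"z":0,"spin":-0.14,"fingers":-1},
    {"x":-0.002,"y":-0.012,"z":0,"spin":-0.28,"fingers":-1},
    {"x":-0.004,"y":-0.017,"z":0,"spin":-0.42,"fingers":-1},
    {"x":-0.006,"y":-0.022,"z":0,"spin":-0.56,"fingers":-1},
    {"x":-0.01,"y":-0.027,"z":0,"spin":-0.7,"fingers":-1},
    {"x":-0.014,"y":-0.031,"z":0,"spin":-0.84,"fingers":-1},
    {"x":-0.019,"y":-0.035,"z":0,"spin":-0.98,"fingers":-1},
    {"x":-0.021,"y":-0.036,"z":0,"spin":-1.05,"fingers":-1},
    {"x":-0.021,"y":-0.036,"z":0,"spin":-1.05,"fingers":-1},
    {"x":-0.021,"y":-0.036,"z":0,"spin":-1.05,"fingers":-1}
  ]
}}

```text
time_s: 7.92
tcp_pos: [0.4912, -0.3636, 0.0755]
eef_rot: [-180.0, -0.4, -20.0]
contact_force: [8.2, -1.8, -0.5]
gripper_width: 0.0132
gripper_force: 15.0
```

>>> {"method": "drive_tool", "body": {
  "rows": [
    {"x":0,"y":0,"z":0,"spin":0,"fingers":-0.3},
    {"x":0,"y":0,"z":0,"spin":0,"fingers":-0.3},
    {"x":0,"y":0,"z":0,"spin":0,"fingers":-0.3},
    {"x":0,"y":0,"z":-0.02,"spin":0,"fingers":-0.3},
    {"x":0,"y":0,"z":-0.06,"spin":0,"fingers":-0.3},
    {"x":0,"y":0,"z":-0.11,"spin":0,"fingers":-0.3},
    {"x":0,"y":0,"z":-0.16,"spin":0,"fingers":-0.3},
    {"x":0,"y":0,"z":-0.2,"spin":0,"fingers":-0.3},
    {"x":0,"y":0,"z":-0.2,"spin":0,"fingers":-0.3}
  ]
}}

```text
time_s: 9.05
tcp_pos: [0.4891, -0.3637, 0.2784]
eef_rot: [180.0, -0.3, -19.8]
contact_force: [-0.2, 0.1, -1.2]
gripper_width: 0.0309
gripper_force: 0.0
```

Run:
```python
from h import *
snap('scene','s2'); s,c=snap('wrist','w2'); print(s['tcp_pos'],s['contact_force'])
a=cv2.imread('pics/s2.png')[180:290,230:340]
a=cv2.resize(a,(420,420),interpolation=cv2.INTER_CUBIC)
b=cv2.resize(cv2.imread('pics/w2.png'),(380,285)); o=np.zeros((420,800,3),np.uint8); o[:,:420]=a; o[:285,420:]=b
cv2.imwrite('pics/both2.png',o)
```

```text
[ 0.48823166 -0.36310052  0.27595283] [-0.1146336   0.86906494  0.29347104]
```

View pics/both2.png

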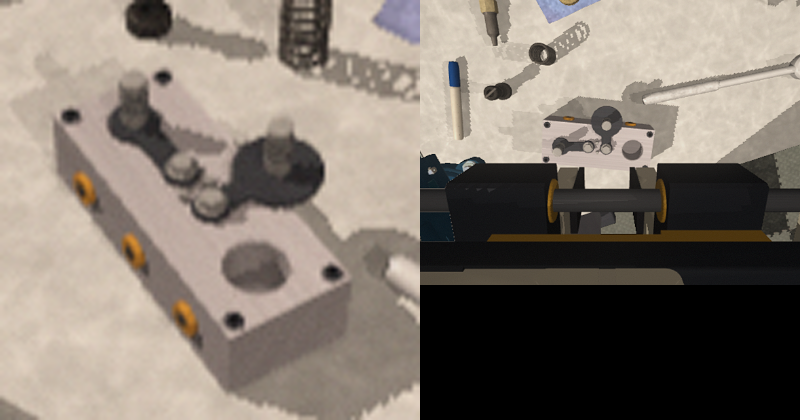

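The wide port at (257,268) in the left panel is fully open. The larger cover has turned about 90° to (278,165), the smaller cover at (133,118) is still shut, and the gripper is clear of everything.

```bash
python3 -c "
from plant import r
print(r.close_job())"
```

```text
the job is handed in; nothing more can be done
None
```

I swung the larger cover about 90° counter-clockwise and let go of it there. The final picture shows the wide port open, the smaller cover still shut and the gripper clear; the job was handed in at about 9 s.

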